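# Push the label plate out over the end of the ledge

### The arm

A 7-joint arm with a two-finger parallel gripper is mounted at the origin on the work surface. World frame = base frame: x ahead of the robot, y to its left, z up, the work surface at z = 0. Lengths are in m, angles in rad, forces in N, time in s.
With the tool pointing down it reaches from about 0.35 to 0.9 m from the base axis. Payload 8.1 kg.
Tool frame: the origin (TCP) lies between the finger pads; the fingertips stand ahead of it and the grasp point (between the pads) is the TCP (arm.nose_length is the z of the fingertips in the tool frame, in m); z points along the fingers, y is the line along which they close (so a half turn about z gives the same grasp; the last joint's range is limited). The gripper opens to 92 mm and grips with 3 to 60 N. Pads are 19 mm wide; open, the fingers measure 130 mm over their backs; the gripper's body (75 mm by 190 mm) begins 47 mm behind the grasp point.
Start: joints at [-1.247, 0.434, 0.025, 1.573, -0.012, 1.134, -0.075], TCP at [0.259, 0.569, 0.246] pointing down, gripper open.
Joint ranges: [-2.62, 2.62], [-0.44, 2.09], [-1.27, 1.32], [0.08, 2.57], [-1.32, 4.46], [0.12, 2], [-2.74, 2.74]. Speed limits (rad/s): [2.22, 2.22, 3.01, 3.01, 3.14, 3.14, 3.14].

### API

Orientations are given as a rotation vector (axis times angle).
In Python, from cell import sensors, optics, arm gives the robot as it stands.
- The arm moves only by the tool arm_command, never from a script. Its argument "deltas" is one flat list of numbers, 7 for each row, row after row: the turn, a rotation vector about the world's x, y, z as a fraction of full scale, then the shift along the world's x, y, z as a fraction of full scale, then the finger opening in mm, from 0 to 91.8. In form: [wx, wy, wz, dx, dy, dz, fingers, wx, wy, wz, dx, dy, dz, fingers, ...]. A call has 1 to 20 rows; each row is the pose to reach, as a shift and turn from the pose commanded when the call began; what a row does not reach only later rows make up. Full scale, the value 1, is 1 m for a shift and 90 degrees for a turn. A row lasts 1/10 s, in which the tool goes at most 50 mm and 8.59 degrees, less where a joint would pass 70% of its speed; a pose out of reach is approached as far as the arm can. A call with a number of a shift or a turn outside -1 to 1 is refused whole. A call with a gripper value outside its range is refused whole. The fingers move at their own pace and stop on an object; "force" is the grip in N (left out, the last holds). Time passes only in rows, so rows that repeat a pose let the fingers close. It gives the time, the measured TCP pose, the force, the opening and the grip force at its end, in the units of the state.
- sensors.observe(): the state, without advancing time (a new reading comes with each control period).
- optics.get_image(name): name is "side" or "top" or "wrist"; returns the picture (480x640x3 uint8, blue, green, red); there is no depth.
- optics.calibration(name): a dict with "camera_matrix" (3x3 intrinsics, pixels), "rvec" (rotation vector, rad) and "tvec" (3), from world to camera coordinates, as OpenCV has them. Camera axes: x right, y down, z forward; pixel columns grow to the right and rows downward; lengths in m; the calibration is good to about 2 mm. A picture is of the moment at which its call begins: read the wrist's pose just before it. calibration takes no time and is no camera call; for the wrist camera it gives the pose at the moment of the call.
- arm.sign_off(): hands the job in; it is judged then, once.
The state is a dict: "clock": time; "joints": joint angles; "dq": joint speeds; "joint_efforts": joint torques, N m; "position": TCP position; "ee_rot": TCP orientation; "force": force on the tool from outside, world axes, zero at the start; "ft_torque": the same for the moment, N m; "width": opening from 0.0 (shut) to 1.0 (fully open); "gripper_force": force on a finger pad.
Only numpy, scipy, OpenCV 4.12 (cv2) and the standard library are available. Lean on these libraries where they do the work, as an engineer would, in place of code of your own. Each camera call takes 0.05 s, during which the arm holds its last target. There are 200 camera calls.

### The job

The blue label plate lies flat on the low white ledge, where nobody can get a finger under it. With the fingertips, push it along the ledge towards the end where the yellow tub stands, until about a third of its length sticks out past that end, still lying flat and roughly in line with the ledge. Do not lift it or let it tip or fall, leave the pots, tub and rack where they are, and finish with the hand clear.

Things in the scene. Friction and masses are not known exactly. Their poses are not given: they have to be found in the camera images.
- ledge: low white ledge fixed to the bench, 190 mm deep (its x), 320 mm long (its y), top surface 50 mm above the bench. Origin: centre of the underside, at bench level; x points away from the robot, y along the ledge to the left, z up (yawed up to 0.25 rad). Its two ends are at y = +160 and -160 mm. An aluminium rail 6 mm thick, 8 mm high runs the whole length on top, centred at x = +13 mm; the plate lies on the robot's side of the rail, the pots stand beyond it
- plate: loose blue flat label plate with a white paper field, about 0.1 to 0.17 kg, 70 mm wide (its x), 110 mm long (its y), 6 mm thick, lying on the ledge between its front edge and the rail, its length along the ledge within 0.15 rad. Origin: centre of its underside; its mass centre is above the origin, so it tips off once 55 mm sticks out
- tub: loose yellow round sharps tub with a small red cap, 91 mm across, 96 mm high, standing on the bench beyond one end of the ledge (either end): it shows the end to push towards. Leave it standing. Origin: centre of the underside
- rack: loose white tube rack with white-capped amber tubes, 135 x 85 mm, about 97 mm high over the caps, on the bench beyond the other end of the ledge. Leave alone. Origin: centre of the underside
- pot0: loose amber specimen pot with a white cap, 35 mm across, 44 mm high, standing on the ledge behind the rail. Leave alone. Origin: centre of the underside
- pot1: loose amber specimen pot with a red cap, 35 mm across, 44 mm high, standing on the ledge behind the rail. Leave alone. Origin: centre of the underside
- pot2: loose amber specimen pot with a green cap, 35 mm across, 44 mm high, standing on the ledge behind the rail. Leave alone. Origin: centre of the underside
Mind the look-alikes: they are no part of the job. Of the things that look like the plate, the smallest one is meant.

How it is judged:
At the end, for the whole second after the job is handed in: The plate lies flat and still on the ledge, in line with it within 0.3 rad, with 22 to 50 mm of its 110 mm length past the end of the ledge nearest the yellow tub; pots, tub and rack stand upright within 15 mm of where they were (((y of tub in the frame of ledge above 0 m and y of plate in the frame of ledge between 0.127 and 0.155 m) or (y of tub in the frame of ledge below 0 m and y of plate in the frame of ledge between -0.155 and -0.127 m)) and angle between the y axis of plate and the y axis of ledge, either way round below 0.3 rad and angle between plate's own z axis and vertical below 0.05 rad and height (world z) of plate between 0.046 and 0.055 m and linear speed of plate below 0.01 m/s and distance of each of pot0, pot1, pot2, tub, rack from where it was at the start of the episode below 0.015 m and angle between each of pot0, pot1, pot2, tub, rack's own z axis and vertical below 0.2 rad); the robot touches nothing.
It fails at once if the plate is lifted (more than 12 mm above the ledge) (height (world z) of plate above 0.062 m).
It fails at once if the plate tips (more than 0.2 rad) or drops off the ledge (angle between plate's own z axis and vertical above 0.2 rad or height (world z) of plate below 0.04 m).
It fails at once if a pot, the tub or the rack is shifted more than 15 mm or tipped over (distance of any of pot0, pot1, pot2, tub, rack from where it was at the start of the episode above 0.015 m or angle between any of pot0, pot1, pot2, tub, rack's own z axis and vertical above 0.3 rad).
It also fails if it takes over 38 s, if anything falls off the work surface, if the arm or the gripper's body presses on something with over 40 N, if the wrist force passes 120 N, or if a joint passes its speed limit or range.

## Working session

There is one attempt and no reset: what is moved stays moved. The work goes in short steps, Python scripts to look and compute and a tool call to move; the robot and the scene stay as the last step left them, time stands still between calls to the robot, and variables do not carry over. Pictures are saved under pics/ and viewed, at most 10 in all, crops included, and the job is handed in when it is done.

Besides the shell and the picture viewer there is one more tool, called after "Call:" as name(argument=value, ...) on one line, values as JSON. arm_command: Moves the arm, as the interface text tells. Its arguments: {"type":"object","properties":{"deltas":{"type":"array","items":{"type":"number"}},"force":{"type":"number"}},"required":["deltas"]}

```bash
mkdir -p pics; python3 - <<'E'
from cell import sensors, optics, arm
import cv2
s=sensors.observe();print(s['clock'],s['position'],s['ee_rot'],arm.nose_length,s['width'])
for n in('top','side'):
    cv2.imwrite(f'pics/{n}0.png',optics.get_image(n)); print(n,optics.calibration(n))
E
```

```text
0.0 [0.25856958 0.56849142 0.24496042] [-6.65294463e-01 -3.07017258e+00  2.41062943e-03] 0.019 1.00083190334867
top {'camera_matrix': array([[512.86970849,   0.        , 324.79706359],
       [  0.        , 512.86970849, 239.4444887 ],
       [  0.        ,   0.        ,   1.        ]]), 'rvec': array([ 2.0048034 , -2.2287596 ,  0.22956119]), 'tvec': array([0.08272208, 0.52044586, 0.85967129])}
side {'camera_matrix': array([[618.77066414,   0.        , 314.9696762 ],
       [  0.        , 618.77066414, 237.51939992],
       [  0.        ,   0.        ,   1.        ]]), 'rvec': array([ 2.21583765, -0.96652495,  0.36441767]), 'tvec': array([-0.33667368,  0.36065614,  1.10724044])}
```

View pics/top0.png

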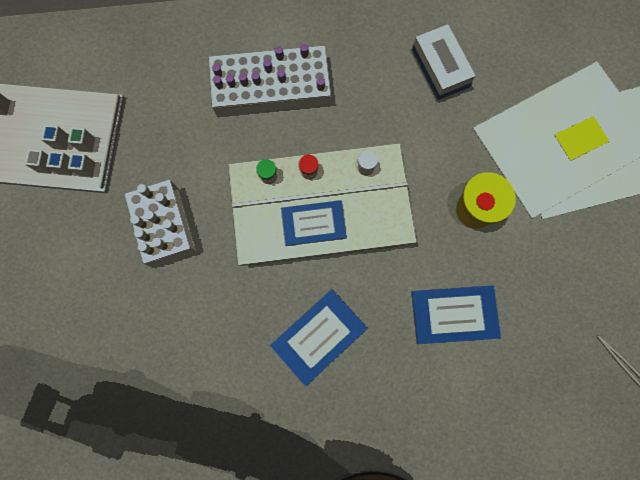

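View pics/side0.png

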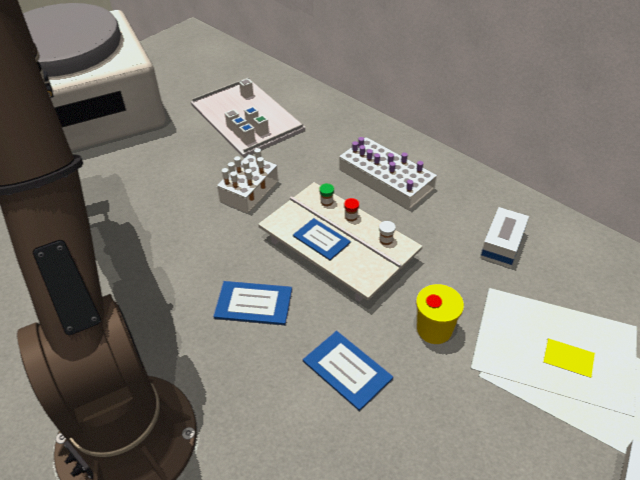

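The top view shows the plate on the ledge at about (314,223) and the tub at the right end (488,198), so the push goes towards world -y. The ledge's top corners are near (229,165), (401,145), (416,243) and (238,264).

```bash
cat > h.py <<'E'
import numpy as np, cv2
from cell import sensors, optics, arm
def w(name,px,z):
    c=optics.calibration(name);R,_=cv2.Rodrigues(c['rvec']);t=c['tvec']
    p=cv2.undistortPoints(np.array(px,float).reshape(-1,1,2),c['camera_matrix'],None)[:,0]
    d=np.c_[p,np.ones(len(p))]@R; o=-R.T@t
    return o+d*((z-o[2])/d[:,2])[:,None]
def blue(name,roi,z):
    im=optics.get_image(name); h=cv2.cvtColor(im,cv2.COLOR_BGR2HSV)
    m=cv2.inRange(h,(100,120,40),(130,255,255)); k=np.zeros_like(m);x0,y0,x1,y1=roi;k[y0:y1,x0:x1]=m[y0:y1,x0:x1]
    cs=cv2.findContours(k,cv2.RETR_EXTERNAL,cv2.CHAIN_APPROX_NONE)[0];c=max(cs,key=cv2.contourArea)
    P=w(name,c[:,0],z)[:,:2].astype(np.float32)*1000
    r=cv2.minAreaRect(P); return im,r,cv2.boxPoints(r)
E
python3 - <<'E'
from h import *
np.set_printoptions(precision=4,suppress=True)
im,r,b=blue('top',(240,190,400,262),.056);print('plate',r,b)
g=cv2.cvtColor(im,cv2.COLOR_BGR2HSV)
m=cv2.inRange(g,(15,15,165),(45,90,255));m[:, :215]=0;m[:,440:]=0;m[:135]=0;m[275:]=0
cs=cv2.findContours(m,0,1)[0];a=np.vstack([c[:,0] for c in cs if cv2.contourArea(c)>300])
P=w('top',a,.05)[:,:2].astype(np.float32)*1000;r=cv2.minAreaRect(P);print('ledge',r,cv2.boxPoints(r))
print(w('top',[(229,165),(401,145),(416,243),(238,264)],.05))
print('rail',w('top',[(236,205),(407,186)],.058))
print('tub',w('top',[(488,198)],.096),'rack',w('top',[(160,222)],.06))
print('pots',w('top',[(266,169),(308,163),(368,159)],.044+.05))
E
```

```text
plate ((558.9217529296875, 44.60725021362305), (69.35588073730469, 108.46687316894531), 1.2762643098831177) [[523.0445  98.0548]
 [525.4604 -10.3851]
 [594.799   -8.8403]
 [592.3831  99.5996]]
ledge ((596.5980834960938, 27.402572631835938), (188.07888793945312, 317.3604736328125), 1.245280146598816) [[ 499.1323  184.0016]
 [ 506.0294 -133.2839]
 [ 694.0638 -129.1965]
 [ 687.1667  188.0891]]
[[ 0.6847  0.1879  0.05  ]
 [ 0.6901 -0.1324  0.05  ]
 [ 0.5033 -0.1339  0.05  ]
 [ 0.499   0.1846  0.05  ]]
rail [[ 0.6048  0.1793  0.058 ]
 [ 0.6078 -0.1309  0.058 ]]
tub [[ 0.5604 -0.2592  0.096 ]] rack [[0.5872 0.3155 0.06  ]]
pots [[ 0.6537  0.1172  0.094 ]
 [ 0.657   0.0431  0.094 ]
 [ 0.6533 -0.0624  0.094 ]]
```

Call:
arm_command(deltas=[0,0,-0.714,0.298,-0.443,-0.095,25,0,0,-0.714,0.298,-0.443,-0.095,25,0,0,-0.714,0.298,-0.443,-0.095,25,0,0,-0.714,0.298,-0.443,-0.095,25,0,0,-0.714,0.298,-0.443,-0.095,25,0,0,-0.714,0.298,-0.443,-0.095,25,0,0,-0.714,0.298,-0.443,-0.095,25,0,0,-0.714,0.298,-0.443,-0.095,25,0,0,-0.714,0.298,-0.443,-0.095,25,0,0,-0.714,0.298,-0.443,-0.095,25,0,0,-0.714,0.298,-0.443,-0.095,25,0,0,-0.714,0.298,-0.443,-0.095,25,0,0,-0.714,0.298,-0.443,-0.095,25,0,0,-0.714,0.298,-0.443,-0.095,25,0,0,-0.714,0.298,-0.443,-0.095,25,0,0,-0.714,0.298,-0.443,-0.095,25])

```text
clock: 1.75
position: [0.5563, 0.1273, 0.1509]
ee_rot: [-2.194, -2.248, -0.001]
force: [0.9, -0.2, 0.5]
width: 0.273
gripper_force: 0.0
```

Call:
arm_command(deltas=[0,0,0,0,0,-0.03,25,0,0,0,0,0,-0.05,25,0,0,0,0,0,-0.065,25,0,0,0,0,0,-0.072,25,0,0,0,0,0,-0.078,25,0,0,0,0,0,-0.078,25,0,0,0,0,0,-0.078,25])

```text
clock: 2.45
position: [0.5571, 0.1261, 0.0733]
ee_rot: [2.196, 2.246, 0.001]
force: [0.4, 0.0, -0.0]
width: 0.27
gripper_force: 0.0
```

```bash
python3 - <<'E'
from h import *
cv2.imwrite('pics/a.png',np.hstack([cv2.resize(optics.get_image('side')[150:330,220:460],(400,300)),cv2.resize(optics.get_image('wrist'),(400,300))]))
E
```

```text
(no output)
```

View pics/a.png

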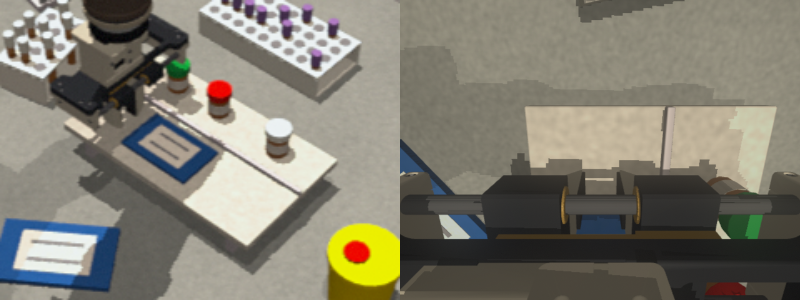

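The fingers stand just behind the plate's trailing end, off the rail, with the path clear. I'll lower them slightly and push about half way.

Call:
arm_command(deltas=[0,0,0,0,0,-0.002,25,0,0,0,0,0,-0.002,25,0,0,0,0,-0.006,-0.002,25,0,0,0,0,-0.012,-0.002,25,0,0,0,0,-0.016,-0.002,25,0,0,0,0,-0.02,-0.002,25,0,0,0,0.001,-0.026,-0.002,25,0,0,0,0.001,-0.032,-0.002,25,0,0,0,0.001,-0.038,-0.002,25,0,0,0,0.001,-0.044,-0.002,25,0,0,0,0.001,-0.05,-0.002,25,0,0,0,0.001,-0.056,-0.002,25,0,0,0,0.001,-0.062,-0.002,25,0,0,0,0.0015,-0.068,-0.002,25,0,0,0,0.0015,-0.074,-0.002,25,0,0,0,0.002,-0.08,-0.002,25,0,0,0,0.002,-0.086,-0.002,25,0,0,0,0.002,-0.092,-0.002,25,0,0,0,0.002,-0.096,-0.002,25,0,0,0,0.002,-0.096,-0.002,25])

```text
clock: 4.55
position: [0.5587, 0.0289, 0.0707]
ee_rot: [2.197, 2.245, -0.001]
force: [0.4, -0.3, 0.3]
width: 0.272
gripper_force: 0.0
```

```bash
python3 - <<'E'
from h import *
cv2.imwrite('pics/b.png',np.hstack([cv2.resize(optics.get_image('side')[150:330,220:460],(400,300)),cv2.resize(optics.get_image('top')[130:280,220:440],(400,300))]))
E
```

```text
(no output)
```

View pics/b.png

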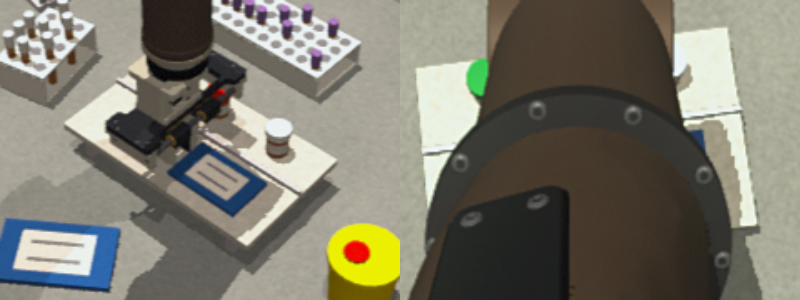

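The plate has slid straight, roughly 75–80 mm, and still lies flat and in line. I'll measure it from the side camera.

```bash
python3 - <<'E'
from h import *
im,r,b=blue('side',(300,225,395,290),.056);print(r,b)
print('ledge end corners',w('side',[(421,248),(369,297)],.05))
E
```

```text
((559.7691040039062, -39.10980224609375), (70.11250305175781, 109.55769348144531), 1.2734116315841675) [[523.50415   14.876449]
 [525.93884  -94.65419 ]
 [596.03406  -93.096054]
 [593.59937   16.434586]]
ledge end corners [[ 0.68709485 -0.1338833   0.05      ]
 [ 0.50750645 -0.13669695  0.05      ]]
```

Plate centre is at y = -39 mm and the ledge end at about -133 mm. Another 75 mm gives about 37 mm of overhang. After that I'll back off.

Call:
arm_command(deltas=[0,0,0,0,-0.004,0,25,0,0,0,0,-0.009,0,25,0,0,0,0,-0.015,0,25,0,0,0,0,-0.021,0,25,0,0,0,0.001,-0.027,0,25,0,0,0,0.001,-0.033,0,25,0,0,0,0.001,-0.039,0,25,0,0,0,0.001,-0.045,0,25,0,0,0,0.001,-0.05,0,25,0,0,0,0.001,-0.055,0,25,0,0,0,0.0015,-0.06,0,25,0,0,0,0.0015,-0.064,0,25,0,0,0,0.0015,-0.068,0,25,0,0,0,0.0015,-0.071,0,25,0,0,0,0.0015,-0.073,0,25,0,0,0,0.0015,-0.075,0,25,0,0,0,0.0015,-0.075,0,25])

```text
clock: 6.4
position: [0.5603, -0.0454, 0.0708]
ee_rot: [2.197, 2.246, -0.0]
force: [0.2, -0.4, 0.4]
width: 0.275
gripper_force: 0.0
```

```bash
python3 - <<'E'
from h import *
im,r,b=blue('side',(320,235,445,320),.056);print(r,b)
cv2.imwrite('pics/c.png',cv2.resize(im[150:360,220:500],(640,480)))
E
```

```text
((561.8965454101562, -112.58966064453125), (72.0748062133789, 108.82775115966797), 1.1118930578231812) [[ 524.81      -58.885338]
 [ 526.9218   -167.6926  ]
 [ 598.9831   -166.29398 ]
 [ 596.8713    -57.486725]]
```

View pics/c.png

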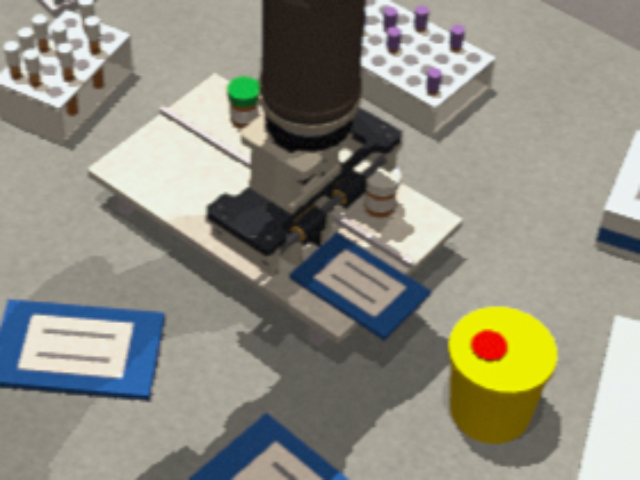

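The plate overhangs the tub end by about 34 mm, flat and in line, which is inside the 22–50 mm range. I'll back the fingers away and lift the hand.

Call:
arm_command(deltas=[0,0,0,0,0.008,0,25,0,0,0,0,0.02,0,25,0,0,0,0,0.03,0.01,25,0,0,0,0,0.03,0.04,25,0,0,0,0,0.03,0.08,25,0,0,0,0,0.03,0.12,25,0,0,0,-0.04,0.07,0.16,25,0,0,0,-0.06,0.11,0.18,25,0,0,0,-0.08,0.15,0.18,25,0,0,0,-0.1,0.19,0.18,25,0,0,0,-0.1,0.23,0.18,25,0,0,0,-0.1,0.27,0.18,25,0,0,0,-0.1,0.3,0.18,25,0,0,0,-0.1,0.3,0.18,25,0,0,0,-0.1,0.3,0.18,25])

```text
clock: 7.95
position: [0.4596, 0.2559, 0.2511]
ee_rot: [2.193, 2.249, -0.0]
force: [0.9, 0.2, -0.6]
width: 0.272
gripper_force: 0.0
```

```bash
python3 - <<'E'
from h import *
im,r,b=blue('side',(320,235,445,320),.056);print(r,b)
t=optics.get_image('top')
cv2.imwrite('pics/d.png',np.hstack([cv2.resize(im[150:360,220:500],(400,300)),cv2.resize(t,(400,300))]))
E
```

```text
((562.0440063476562, -113.42242431640625), (72.32967376708984, 110.10027313232422), 1.1075366735458374) [[ 524.82184   -59.0816  ]
 [ 526.95     -169.16132 ]
 [ 599.2662   -167.76324 ]
 [ 597.138     -57.683533]]
```

View pics/d.png

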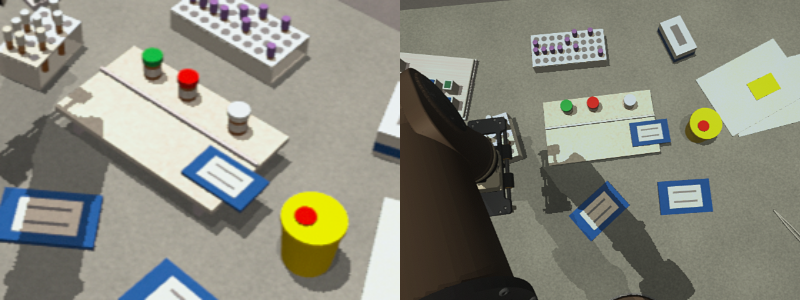

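The plate lies flat with about 35 mm past the end, everything else is still in place, and the hand is clear.

```bash
python3 -c "
from cell import arm
print(arm.sign_off())"
```

```text
the job is handed in; nothing more can be done
None
```

I pushed the plate along the ledge until about 35 mm of its 110 mm length sticks out past the tub end; it lies flat and in line, the pots, tub and rack look unmoved in the last pictures, the hand is clear, and I handed the job in at about 8 s (no verdict came back).

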